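Move measured capacitors to the kit tray in test order

ROBOT

A 7-joint arm with a two-finger parallel gripper is mounted at the origin on the work surface. World frame = base frame: x ahead of the robot, y to its left, z up, the work surface at z = 0. Lengths are in m, angles in rad, forces in N, time in s.
With the tool pointing down it reaches from about 0.4 to 0.85 m from the base axis. Payload 10.4 kg.
Tool frame: the origin (TCP) lies on the front face of the gripper's body, between the roots of the fingers; the fingertips stand 70 mm ahead of it and the grasp point (between the pads) lies 51 mm ahead of it; z points along the fingers, y is the line along which they close (so a half turn about z gives the same grasp; the last joint's range is limited). The gripper opens to 87 mm and grips with 3 to 60 N. Pads are 19 mm wide; open, the fingers measure 117 mm over their backs; the gripper's body (75 mm by 190 mm) begins 51 mm behind the grasp point.
Start: joints at [-0.023, 0.332, -0.065, 1.46, 0.022, 1.35, -0.088], TCP at [0.625, 0, 0.292] pointing down, gripper open.
Joint ranges: [-2.6, 2.6], [-0.5, 2.12], [-1.47, 1.34], [0.16, 2.42], [-1.27, 4.41], [0.06, 2.06], [-2.6, 2.6]. Speed limits (rad/s): [2.22, 2.22, 2.79, 2.79, 3.14, 3.14, 3.14].

INTERFACE

Orientations are given as a unit quaternion [x, y, z, w].
In Python, from cell import ctrl, imaging, order, spot_in, mark_of gives the robot as it stands. The module is installed in compiled form; this text tells all that it offers.
- The arm moves only by the tool drive_tool, never from a script. Its argument "commands" is text: rows parted by semicolons, each of 7 numbers parted by spaces: the shift along the tool's x, y, z in cm, then the turn, a rotation vector about the tool's x, y, z in rad, then the opening, from 0 (shut) to 1 (fully open). A call has exactly 10 rows; each row is the pose to reach, as a shift and turn from the pose commanded when the call began, along the tool's axes at that moment; what a row does not reach only later rows make up. A row lasts 1/12 s, in which the tool goes at most 41.7 mm and 7.16 degrees, less where a joint would pass 70% of its speed; a pose out of reach is approached as far as the arm can. A call with a gripper value outside its range is refused whole. The fingers move at their own pace and stop on an object; "squeeze" is the grip in N (left out, the last holds). Time passes only in rows, so rows that repeat a pose let the fingers close, or fill a call up. It gives the time, the measured TCP pose, the force, the opening and the grip force at its end, in the units of the state.
- ctrl.read_state(): the state, without advancing time (a new reading comes with each control period).
- imaging.read_camera(name): name is "scene" or "side" or "wrist"; returns the picture (480x640x3 uint8, blue, green, red); there is no depth.
- imaging.get_calibration(name): a dict with "intrinsics" (3x3 intrinsics, pixels), "pose" (4x4, takes a point from camera to world coordinates). Camera axes: x right, y up, looking along -z (the intrinsics and any distortion apply to the point x, -y, -z); pixel columns grow to the right and rows downward; lengths in m; the calibration is good to about 2 mm. A picture is of the moment at which its call begins: read the wrist's pose just before it. get_calibration takes no time and is no camera call; for the wrist camera it gives the pose at the moment of the call.
- order.hand_in(): hands the job in; it is judged then, once.
Trained networks look in the newest picture that a camera, given by its name, has taken for a name from the list of things; names that differ only in an ending like _2 or _b are one class to them, and where a whole thing is asked for, a point or a joint stands for the part that bears it (a point fixed in the world has none). Each returns a list of dicts, best first, with "conf" (0 to 1); they miss things now and then, are a little off and sometimes report something else, mostly with a low value. They report only what shows in the picture. A call takes as long as a camera call.
- spot_in(label, camera): "at" ([x, y, z] in m, in world coordinates, good to about 4 mm: the middle of the surface that is visible of it).
- mark_of(label, camera): "at" ([x, y, z] in m, in world coordinates, good to about 4 mm: a listed point, or the origin of a listed thing).
The state is a dict: "clock": time; "joint_positions": joint angles; "qvel": joint speeds; "effort": joint torques, N m; "eef_pos": TCP position; "ee_rot": TCP orientation; "wrist_force": force on the tool from outside, world axes, zero at the start; "ft_torque": the same for the moment, N m; "opening": opening from 0.0 (shut) to 1.0 (fully open); "gripper_force": force on a finger pad.
Only numpy, scipy, OpenCV 4.12 (cv2) and the standard library are available. Lean on these libraries where they do the work, as an engineer would, in place of code of your own. Each camera call takes 0.05 s, during which the arm holds its last target. There are 200 camera calls.

TASK

The four capacitors standing in the sockets of the green test board have been measured: move them all into the black kit tray, one to a pocket, in the same order. The one nearest the test board's red and black power terminals goes in the pocket nearest the tray's yellow tab, and so on along the row. Set each one down standing upright on the pocket floor, without dropping it.

Things in the scene. Friction and masses are not known exactly. Their poses are not given: they have to be found in the camera images.
- blue_mid (a point): dark blue round can capacitor, 35 mm diameter, 54 mm tall, with two small terminals on its top (look only, up to 8 mm more). Loose, 60 to 75 g give or take a third, flat underside. The point is its centre, 27 mm above its underside; z up along its height. 
- white_mid (a point): white round can capacitor with a grey band, 32 mm diameter, 60 mm tall, with two small terminals on its top (look only, up to 8 mm more). Loose, 60 to 75 g give or take a third, flat underside. The point is its centre, 30 mm above its underside; z up along its height. 
- red_mid (a point): red box capacitor, 26 mm along its x, 36 mm along its y, 48 mm tall, with two small terminals on its top (look only, up to 8 mm more). Loose, 60 to 75 g give or take a third, flat underside. The point is its centre, 24 mm above its underside; z up along its height. At the start x and y lie within 0.15 rad of the test board's.
- yellow_mid (a point): yellow square box capacitor, 30 mm by 30 mm, 46 mm tall, with two small terminals on its top (look only, up to 8 mm more). Loose, 60 to 75 g give or take a third, flat underside. The point is its centre, 23 mm above its underside; z up along its height. At the start x and y lie within 0.15 rad of the test board's.
- socket_blue: grey test socket in which the blue capacitor stands at the start, fixed on the test board: a square shallow cup, 52 mm outside, 44 mm inside, wall 4 mm. Origin under its centre; its inner floor is 3 mm and its rim 9 mm above the origin. x and y as the test board's.
- socket_white: grey test socket in which the white capacitor stands at the start, fixed on the test board: a square shallow cup, 52 mm outside, 44 mm inside, wall 4 mm. Origin under its centre; its inner floor is 3 mm and its rim 9 mm above the origin. x and y as the test board's.
- socket_red: grey test socket in which the red capacitor stands at the start, fixed on the test board: a square shallow cup, 52 mm outside, 44 mm inside, wall 4 mm. Origin under its centre; its inner floor is 3 mm and its rim 9 mm above the origin. x and y as the test board's.
- socket_yellow: grey test socket in which the yellow capacitor stands at the start, fixed on the test board: a square shallow cup, 52 mm outside, 44 mm inside, wall 4 mm. Origin under its centre; its inner floor is 3 mm and its rim 9 mm above the origin. x and y as the test board's.
- test_board: green test board, fixed, lying on the bench: 84 mm in x, from -130 to +160 mm in y, 8 mm thick, origin on its underside. The four sockets stand on it in a row along y, 60 mm apart, centres at y = +90, +30, -30, -90 mm (x = 0), socket origins at z = 8 mm. A red and a black power terminal (17 mm diameter, top 34 mm up) stand side by side at the +y end, at y = +142 mm, x = -18 and +18 mm. z up.
- kit_tray: black plastic kit tray, fixed, 64 mm in x, 244 mm in y, 12 mm high, origin at the centre of its underside: a row of four square pockets along y, centres at y = +90, +30, -30, -90 mm (x = 0), each about 56 mm square inside, walls about 4 mm, pocket floor 4 mm and wall tops 12 mm above the underside, a pink pad on each floor. A flat yellow tab (40 mm by 26 mm) sticks out of its +y end, at y = +134 mm. z up.

How it is judged:
By the outcome, as a careful person would: the job done as asked, in the order asked, and still so for the second after the job is handed in, with the robot touching nothing.
It also fails if it takes over 109 s, if anything falls off the work surface, if the arm or the gripper's body presses on something with over 40 N, if the wrist force passes 120 N, or if a joint passes its speed limit or range.

## Working session

There is one attempt and no reset: what is moved stays moved. The work goes in short steps, Python scripts to look and compute and a tool call to move; the robot and the scene stay as the last step left them, time stands still between calls to the robot, and variables do not carry over. Pictures are saved under pics/ and viewed, at most 14 in all, crops included, and the job is handed in when it is done.

Besides the shell and the picture viewer there is one more tool, called after "Emit:" as name(argument=value, ...), one argument or row to a line, values as JSON. drive_tool: Moves the arm, as the interface text tells. Its arguments: {"type":"object","properties":{"commands":{"type":"string"},"squeeze":{"type":"number"}},"required":["commands"]}

```bash
mkdir -p pics; python3 - <<'E'
from cell import ctrl, imaging, order, spot_in, mark_of
import cv2,numpy as np
np.set_printoptions(precision=4,suppress=True)
s=ctrl.read_state();print(s)
a=imaging.read_camera("scene");b=imaging.read_camera("side")
cv2.imwrite("pics/a.png",a);cv2.imwrite("pics/b.png",b)
for c in("scene","side"):
  print(c,imaging.get_calibration(c))
  for l in "blue_mid white_mid red_mid yellow_mid test_board kit_tray socket_blue socket_yellow socket_white socket_red".split():
    print(l,[(np.array(d["at"]).round(4).tolist(),round(d["conf"],2)) for d in mark_of(l,c)[:4]])
E
```

```text
{'clock': 0.0, 'joint_positions': array([-0.0226,  0.3329, -0.0647,  1.461 ,  0.0216,  1.3499, -0.0885]), 'qvel': array([ 0.0001, -0.0009, -0.0012, -0.0015, -0.0013, -0.0012,  0.0002]), 'effort': array([ -0.0001, -62.3246,   0.0244, -38.9891,  -0.0614,   0.0398,
         0.0002]), 'eef_pos': array([ 0.6247, -0.    ,  0.2914]), 'ee_rot': array([ 0.7071,  0.7071, -0.0005, -0.0005]), 'wrist_force': array([-1.1805,  0.596 , -0.8059]), 'ft_torque': array([ 0.0015, -0.0438,  0.0079]), 'gripper_force': 0.0, 'opening': 1.001121568618731}
scene {'intrinsics': array([[462.2965,   0.    , 316.8091],
       [  0.    , 462.2965, 239.0978],
       [  0.    ,   0.    ,   1.    ]]), 'pose': array([[ 0.7013, -0.4595,  0.5451,  0.9807],
       [ 0.7128,  0.4373, -0.5484, -0.491 ],
       [ 0.0136,  0.7731,  0.6342,  0.6227],
       [ 0.    ,  0.    ,  0.    ,  1.    ]])}
blue_mid [([0.5831, -0.144, 0.0355], 0.67)]
white_mid [([0.5628, -0.2037, 0.041], 0.62)]
red_mid [([0.5205, -0.3143, 0.0342], 0.9)]
yellow_mid [([0.5448, -0.2588, 0.0352], 0.78)]
test_board [([0.5493, -0.2264, 0.0037], 0.92)]
kit_tray
[... 389 characters left out ...]
85,  0.3427, -0.2389,  0.2981],
       [-0.4175, -0.7218,  0.5521,  0.4542],
       [ 0.0167,  0.6013,  0.7988,  0.7595],
       [ 0.    ,  0.    ,  0.    ,  1.    ]])}
blue_mid [([0.585, -0.1461, 0.0359], 0.86)]
white_mid [([0.5625, -0.2018, 0.0435], 0.68)]
red_mid [([0.5249, -0.3137, 0.0355], 0.96)]
yellow_mid [([0.5396, -0.2546, 0.0321], 0.58), ([0.5624, -0.1989, 0.0451], 0.56)]
test_board [([0.5535, -0.2312, 0.0029], 0.93)]
kit_tray [([0.5542, 0.2075, -0.0], 0.77)]
socket_blue [([0.5902, -0.1446, 0.0037], 0.82), ([0.537, -0.26, 0.0354], 0.68)]
socket_yellow []
socket_white [([0.5622, -0.1983, 0.0097], 0.63)]
socket_red [([0.5211, -0.3121, 0.0084], 0.75), ([0.583, -0.1432, 0.0409], 0.63)]
```

View pics/a.png

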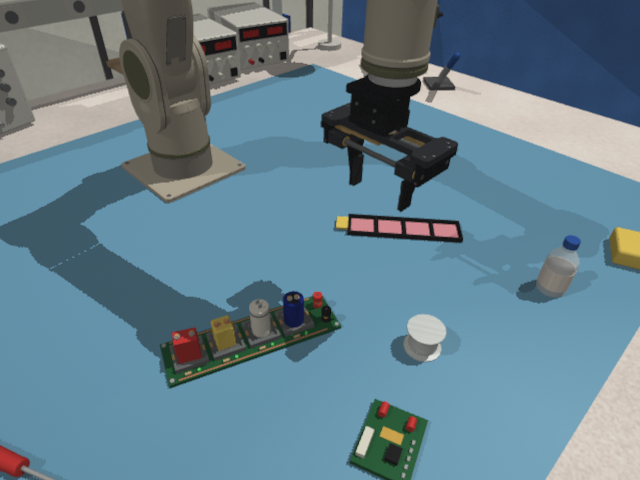

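View pics/b.png

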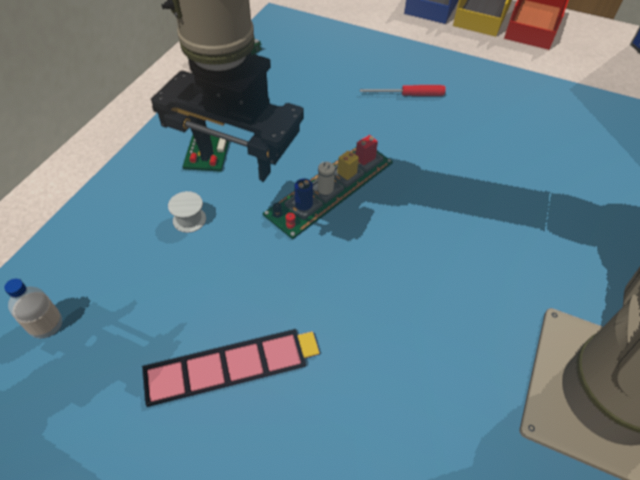

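The board's terminals are at the blue end, at about (322,305) in the scene view. The tray's tab faces the robot: (343,223) in the scene view and (309,345) in the side view. The order from the tab is therefore blue, white, yellow, red. Next I'll measure the tray from its pads and fit the board.

```bash
cat > h.py <<'E'
from cell import ctrl, imaging, order, spot_in, mark_of
import cv2,numpy as np
np.set_printoptions(precision=4,suppress=True)
def ray(c,uv,z,cal=None):
    cal=cal or imaging.get_calibration(c);K=cal["intrinsics"];P=cal["pose"]
    d=np.linalg.inv(K)@np.array([uv[0],uv[1],1.]);d=P[:3,:3]@(d*[1,-1,-1]);o=P[:3,3]
    return o+d*(z-o[2])/d[2]
def blobs(img,lo,hi,amin):
    m=cv2.inRange(cv2.cvtColor(img,cv2.COLOR_BGR2HSV),lo,hi)
    n,_,st,ce=cv2.connectedComponentsWithStats(m)
    return [(ce[i],st[i]) for i in range(1,n) if st[i,4]>=amin]
E
python3 - <<'E'
from h import *
for c,f in(("scene","a"),("side","b")):
  im=cv2.imread(f"pics/{f}.png")
  for n,lo,hi,z in(("pink",(165,50,120),(180,150,255),.0045),("pink2",(0,50,120),(8,150,255),.0045),("tab",(20,120,120),(32,255,255),.006)):
    for ce,st in blobs(im,lo,hi,60): print(c,n,ce,st[4],ray(c,ce,z))
E
```

```text
scene pink [362.0445 224.5445] 292 [0.482  0.1509 0.0045]
scene pink [389.3211 226.3946] 299 [0.5276 0.1893 0.0045]
scene pink [417.2233 228.25  ] 300 [0.5738 0.2283 0.0045]
scene pink [444.8041 229.902 ] 296 [0.6188 0.2672 0.0045]
scene tab [342.0391 222.0078] 128 [0.4467 0.1242 0.006 ]
scene tab [627.885  244.3927] 713 [0.9146 0.5042 0.006 ]
scene tab [220.7025 326.0759] 158 [ 0.5044 -0.2405  0.006 ]
scene tab [391.4231 435.0962] 260 [ 0.8284 -0.1839  0.006 ]
side pink [280.8642 352.5461] 965 [0.484  0.147  0.0045]
side pink [243.4058 361.8859] 1008 [0.5298 0.1859 0.0045]
side pink [204.9405 371.4002] 1042 [0.5756 0.2248 0.0045]
side pink [165.5753 381.3476] 1076 [0.6211 0.2637 0.0045]
side pink2 [536.7462  37.1421] 197 [ 0.2799 -0.9544  0.0045]
side tab [476.7662  21.1251] 847 [ 0.4439 -0.9588  0.006 ]
side tab [307.7961 344.3774] 363 [0.4512 0.1168 0.006 ]
```

Emit:
drive_tool(
  commands="-1.5 -0.4 0.9 0 0 0.04 1; -3 -0.8 1.8 0 0 0.08 1; -5 -1.4 3 0 0 0.12 1; -7 -2 4.5 0 0 0.18 1; -9 -2.5 6 0 0 0.24 1; -11 -3.1 7 0 0 0.3 1; -13 -3.7 8 0 0 0.36 1; -14.5 -4.1 9 0 0 0.36 1; -14.5 -4.1 9 0 0 0.36 1; -14.5 -4.1 9 0 0 0.36 1",
  squeeze=15,
)

```text
clock: 1.93
eef_pos: [0.5832, -0.1467, 0.2017]
ee_rot: [0.823, 0.567, -0.0, -0.0]
wrist_force: [0.2, 0.7, 0.4]
opening: 0.998
gripper_force: 0.0
```

```bash
python3 - <<'E'
from h import *
s=ctrl.read_state();print(s["clock"],s["eef_pos"],s["ee_rot"])
cal=imaging.get_calibration("wrist");print(cal)
cv2.imwrite("pics/c.png",imaging.read_camera("wrist"))
for l in "blue_mid white_mid red_mid yellow_mid test_board socket_blue socket_yellow socket_white socket_red".split():
    print(l,[(np.array(d["at"]).round(4).tolist(),round(d["conf"],2)) for d in mark_of(l,"wrist")[:2]])
E
```

```text
1.9333 [ 0.5832 -0.1467  0.2017] [ 0.8234  0.5675 -0.0004 -0.0002]
{'intrinsics': array([[336.0841,   0.    , 316.0608],
       [  0.    , 336.0841, 242.2474],
       [  0.    ,   0.    ,   1.    ]]), 'pose': array([[ 0.9344,  0.3398,  0.1072,  0.612 ],
       [-0.3563,  0.8924,  0.2771, -0.0694],
       [-0.0016, -0.2971,  0.9548,  0.2942],
       [ 0.    ,  0.    ,  0.    ,  1.    ]])}
blue_mid [([0.5834, -0.1463, 0.0357], 0.72)]
white_mid [([0.5614, -0.2008, 0.0389], 0.84)]
red_mid []
yellow_mid [([0.5445, -0.2578, 0.0279], 0.92)]
test_board []
socket_blue [([0.5641, -0.2009, 0.008], 0.23)]
socket_yellow []
socket_white [([0.5599, -0.1967, 0.0092], 0.64)]
socket_red []
```

View pics/c.png

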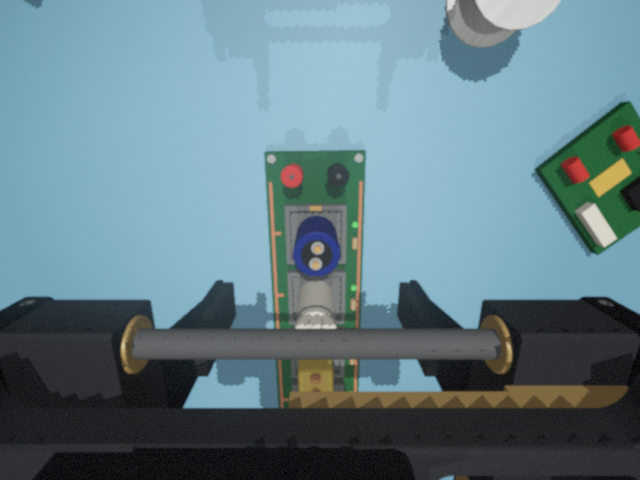

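The wrist view shows the board aligned with the fingers. The blue can's top is at about (317,255), with white and yellow below it. Now I'll check the tops against the wrist calibration.

```bash
python3 - <<'E'
from h import *
for n,uv,z in(("blue top",(317,255),.065),("Lt",(266,152),.008),("Rt",(365,152),.008),("redT",(291,176),.042),("blkT",(339,175),.042),("white top",(317,323),.071)): print(n,ray("wrist",uv,z))
im=cv2.imread("pics/c.png")
for ce,st in blobs(im,(20,100,80),(32,255,255),150): print(ce,st,ray("wrist",ce,.05))
E
```

```text
blue top [ 0.5845 -0.1433  0.065 ]
Lt [ 0.5698 -0.0631  0.008 ]
Rt [ 0.6462 -0.0918  0.008 ]
redT [ 0.5854 -0.0859  0.042 ]
blkT [ 0.619  -0.0978  0.042 ]
white top [ 0.5661 -0.1922  0.071 ]
[610.046  177.2822] [589 158  43  39 783] [ 0.8008 -0.167   0.05  ]
[504.178  346.0415] [492 316  21  58 337] [ 0.7018 -0.2801  0.05  ]
[128.6077 361.9779] [120 348  24  26 181] [ 0.3972 -0.1824  0.05  ]
[315.4453 380.5937] [ 289  360   54   47 1307] [ 0.5405 -0.2568  0.05  ]
[516.9104 395.6708] [ 430  385  159   23 1139] [ 0.7024 -0.3348  0.05  ]
[362.8456 399.0919] [339 391  51  17 272] [ 0.5731 -0.2902  0.05  ]
```

Emit:
drive_tool(
  commands="0.1 0 1.5 0 0 0 1; 0.2 0 3.5 0 0 0 1; 0.2 0 5.5 0 0 0 1; 0.2 0 7.5 0 0 0 1; 0.2 0 9 0 0 0 1; 0.2 0 10 0 0 0 1; 0.2 0 10.6 0 0 0 1; 0.2 0 10.6 0 0 0 0.8; 0.2 0 10.6 0 0 0 0.5; 0.2 0 10.6 0 0 0 0.3",
  squeeze=15,
)

```text
clock: 3.27
eef_pos: [0.5854, -0.1433, 0.0974]
ee_rot: [0.822, 0.569, 0.001, 0.001]
wrist_force: [-0.6, -0.1, -0.5]
opening: 0.857
gripper_force: 0.0
```

Emit:
drive_tool(
  commands="0 0 0 0 0 0 0.2; 0 0 0 0 0 0 0.2; 0 0 0 0 0 0 0.2; 0 0 0 0 0 0 0.2; 0 0 0 0 0 0 0.2; 0 0 0 0 0 0 0.2; 0 0 -0.1 0 0 0 0.2; 0 0 -0.3 0 0 0 0.2; 0 0 -0.6 0 0 0 0.2; 0 0 -1 0 0 0 0.2",
  squeeze=15,
)

```text
clock: 4.1
eef_pos: [0.5846, -0.1431, 0.1064]
ee_rot: [0.822, 0.569, -0.0, -0.0]
wrist_force: [-0.2, -0.4, -1.3]
opening: 0.395
gripper_force: 15.0
```

Emit:
drive_tool(
  commands="0 0 -1.5 0 0 0 0.2; 0 0 -3.5 0 0 0 0.2; 0 0 -6 0 0 0 0.2; 0 0 -8.5 0 0 0 0.2; 1.2 -1 -9.5 0 0 0.03 0.2; 3.6 -3 -9.5 0 0 0.09 0.2; 6.4 -5.3 -9.5 0 0 0.15 0.2; 9.2 -7.7 -9.5 0 0 0.22 0.2; 12 -10 -9.5 0 0 0.29 0.2; 14.8 -12.3 -9.5 0 0 0.36 0.2",
)

```text
clock: 4.93
eef_pos: [0.521, 0.0401, 0.2019]
ee_rot: [0.912, 0.411, 0.0, 0.0]
wrist_force: [0.6, 1.1, -0.5]
opening: 0.393
gripper_force: 15.0
```

```bash
cat >> h.py <<'E'
from scipy.spatial.transform import Rotation as R
P=[(.483,.149),(.5287,.1876),(.5745,.2265),(.6202,.2655)]
def go(x,y,z,yaw):
    s=ctrl.read_state();p=s["eef_pos"];r=R.from_quat(s["ee_rot"])
    g=R.from_euler("z",yaw,degrees=True)*R.from_quat([2**-.5,2**-.5,0,0])
    print("t",round(s["clock"],2),"at",p,"F",s["wrist_force"],"op",round(s["opening"],3))
    print("cm",r.inv().apply(np.array([x,y,z])-p)*100,"rot",(r.inv()*g).as_rotvec())
E
python3 -c "
from h import *
go(*P[0],.12,-49.7)"
```

```text
t 4.93 at [0.521  0.0401 0.2019] F [ 0.6376  1.0877 -0.4621] op 0.393
cm [  5.6371 -10.0586   8.1829] rot [ 0.0006 -0.0007  0.1437]
```

Emit:
drive_tool(
  commands="1.5 -2.7 0 0 0 0.05 0.2; 3 -5.4 0.5 0 0 0.1 0.2; 4.3 -7.7 1.5 0 0 0.14 0.2; 5.2 -9.3 3 0 0 0.14 0.2; 5.6 -10 4.5 0 0 0.14 0.2; 5.6 -10 6 0 0 0.14 0.2; 5.6 -10 7 0 0 0.14 0.2; 5.6 -10 7.7 0 0 0.14 0.2; 5.6 -10 8 0 0 0.14 0.2; 5.6 -10 8 0 0 0.14 0.2",
)

```text
clock: 5.77
eef_pos: [0.4836, 0.1463, 0.1211]
ee_rot: [0.938, 0.348, -0.0, 0.0]
wrist_force: [-0.4, -0.2, 0.1]
opening: 0.394
gripper_force: 15.0
```

```bash
python3 - <<'E'
from h import *
go(*P[0],.1,-49.7)
for i,c in enumerate(("scene","side","wrist")):
  im=imaging.read_camera(c);cv2.imwrite(f"pics/d_{c}.png",im)
  for l in ("blue_mid","kit_tray"):
    print(c,l,[(np.array(d["at"]).round(4).tolist(),round(d["conf"],2)) for d in mark_of(l,c)[:2]])
a=cv2.imread("pics/d_scene.png")[150:270,300:500];b=cv2.imread("pics/d_side.png")[270:420,100:350];
a=cv2.resize(a,(400,240));b=cv2.resize(b,(400,240));w=cv2.resize(cv2.imread("pics/d_wrist.png"),(400,300))
cv2.imwrite("pics/d.png",np.vstack([np.hstack([a,b]),np.hstack([w,0*w])]))
E
```

```text
t 5.77 at [0.4836 0.1463 0.1211] F [-0.4245 -0.1796  0.0985] op 0.394
cm [ 0.133  -0.2442  2.1055] rot [-0.      0.0004  0.0066]
scene blue_mid [([0.4792, 0.1458, 0.0617], 0.45)]
scene kit_tray [([0.5503, 0.2019, 0.0004], 0.86)]
side blue_mid []
side kit_tray [([0.5544, 0.2071, -0.0014], 0.62)]
wrist blue_mid [([0.4779, 0.1448, 0.0633], 0.81)]
wrist kit_tray [([0.5547, 0.206, -0.001], 0.92)]
```

View pics/d.png

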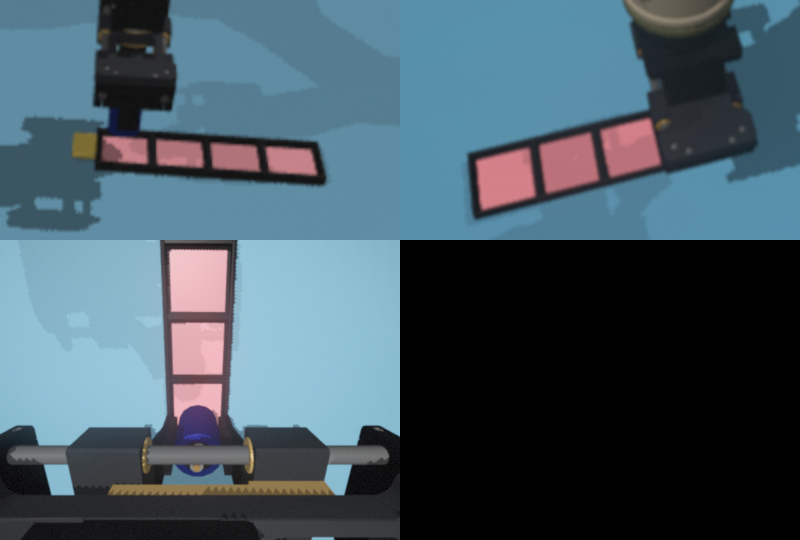

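The can is held upright and in line with the first pocket, in the wrist view at (197,440) on the montage. Next I'll lower it.

Emit:
drive_tool(
  commands="0.1 -0.1 0.3 0 0 0 0.2; 0.3 -0.2 0.7 0 0 0 0.2; 0.35 -0.25 1.2 0 0 0 0.2; 0.35 -0.25 1.6 0 0 0 0.2; 0.35 -0.25 2 0 0 0 0.2; 0.35 -0.25 2.3 0 0 0 0.2; 0.35 -0.25 2.5 0 0 0 0.2; 0.35 -0.25 2.6 0 0 0 0.2; 0.35 -0.25 2.7 0 0 0 0.2; 0.35 -0.25 2.7 0 0 0 0.2",
)

```text
clock: 7.05
eef_pos: [0.4845, 0.1509, 0.0942]
ee_rot: [0.938, 0.348, 0.0, 0.0]
wrist_force: [0.5, 0.4, -0.5]
opening: 0.392
gripper_force: 15.0
```

Emit:
drive_tool(
  commands="0 0 0 0 0 0 0.2; 0 0 0.1 0 0 0 0.2; 0 0 0.1 0 0 0 0.2; 0 0 0.2 0 0 0 0.2; 0 0 0.2 0 0 0 0.2; 0 0 0.2 0 0 0 0.2; 0 0 0.3 0 0 0 0.2; 0 0 0.3 0 0 0 0.2; 0 0 0.3 0 0 0 0.2; 0 0 0.3 0 0 0 0.2",
)

```text
clock: 7.88
eef_pos: [0.4845, 0.1509, 0.0912]
ee_rot: [0.938, 0.348, 0.0, 0.0]
wrist_force: [0.1, -0.2, -1.3]
opening: 0.398
gripper_force: 15.0
```

Emit:
drive_tool(
  commands="0 0 0 0 0 0 0.2; 0 0 0 0 0 0 0.2; 0 0 0.1 0 0 0 0.2; 0 0 0.1 0 0 0 0.2; 0 0 0.1 0 0 0 0.2; 0 0 0.1 0 0 0 0.2; 0 0 0.15 0 0 0 0.2; 0 0 0.15 0 0 0 0.2; 0 0 0.15 0 0 0 0.2; 0 0 0.15 0 0 0 0.2",
)

```text
clock: 8.72
eef_pos: [0.4845, 0.151, 0.0898]
ee_rot: [0.938, 0.348, 0.0, 0.0]
wrist_force: [-0.0, -0.7, -0.8]
opening: 0.399
gripper_force: 15.0
```

Emit:
drive_tool(
  commands="0 0 0.05 0 0 0 0.2; 0 0 0.05 0 0 0 0.2; 0 0 0.05 0 0 0 0.2; 0 0 0.05 0 0 0 0.2; 0 0 0.1 0 0 0 0.2; 0 0 0.1 0 0 0 0.2; 0 0 0.1 0 0 0 0.2; 0 0 0.1 0 0 0 0.2; 0 0 0.1 0 0 0 0.2; 0 0 0.1 0 0 0 0.2",
)

```text
clock: 9.55
eef_pos: [0.4846, 0.151, 0.0892]
ee_rot: [0.938, 0.348, 0.0, 0.0]
wrist_force: [-2.6, -0.2, 5.8]
opening: 0.396
gripper_force: 15.0
```

Emit:
drive_tool(
  commands="0 0 -0.05 0 0 0 0.5; 0 0 -0.05 0 0 0 0.6; 0 0 -0.05 0 0 0 0.7; 0 0 -0.05 0 0 0 0.7; 0 0 -0.05 0 0 0 0.7; 0 0 -0.05 0 0 0 0.7; 0 0 -1 0 0 0 0.7; 0 0 -3 0 0 0 0.7; 0 0 -5.5 0 0 0 0.7; 0 0 -8 0 0 0 0.7",
)

```text
clock: 10.38
eef_pos: [0.4842, 0.1509, 0.1701]
ee_rot: [0.937, 0.348, -0.0, -0.0]
wrist_force: [0.2, -0.1, -0.3]
opening: 0.699
gripper_force: 0.0
```

```bash
python3 - <<'E'
from h import *
go(.5635,-.200,.2,-20.6)
for c in("scene","side","wrist"):
  im=imaging.read_camera(c);cv2.imwrite(f"pics/e_{c}.png",im)
  print(c,[(np.array(d["at"]).round(4).tolist(),round(d["conf"],2)) for l in("blue_mid","white_mid") for d in mark_of(l,c)[:2]])
E
```

```text
t 10.38 at [0.4842 0.1509 0.1701] F [ 0.2235 -0.1467 -0.3077] op 0.699
cm [-16.8838  31.7633  -2.9887] rot [-0.0004  0.0005 -0.5004]
scene [([0.4801, 0.1497, 0.0308], 0.79), ([0.5478, -0.2242, 0.0052], 0.65), ([0.5608, -0.2044, 0.0422], 0.66)]
side [([0.5628, -0.2004, 0.0426], 0.4)]
wrist [([0.4803, 0.1499, 0.0292], 0.56)]
```

View pics/e_wrist.png

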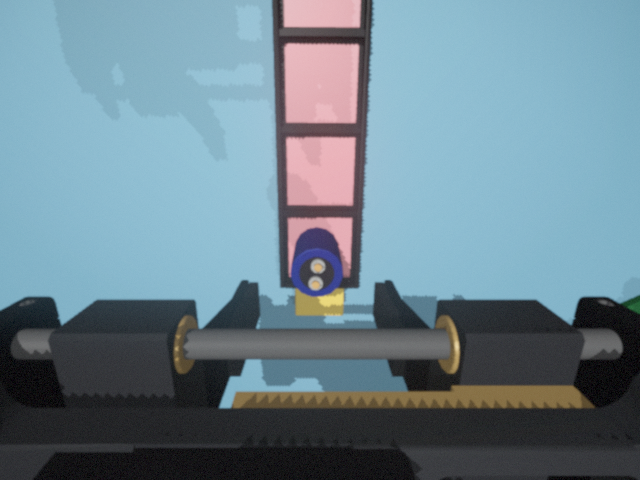

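Blue stands upright in the tab-end pocket, its top at (317,272). White is next.

Emit:
drive_tool(
  commands="-0.8 1.6 -1 0 0 0 0.7; -2.4 4.5 -2 0 0 -0.05 0.7; -4.1 7.6 -3 0 0 -0.12 0.7; -5.9 11 -3 0 0 -0.2 0.7; -7.7 14.3 -3 0 0 -0.28 0.7; -9.5 17.6 -3 0 0 -0.36 0.7; -11.3 21 -3 0 0 -0.43 0.7; -13.1 24.4 -3 0 0 -0.5 0.7; -14.8 27.6 -3 0 0 -0.5 0.7; -16.2 30.2 -3 0 0 -0.5 0.7",
)

```text
clock: 11.67
eef_pos: [0.5585, -0.1868, 0.1981]
ee_rot: [0.823, 0.569, -0.001, -0.0]
wrist_force: [0.0, -0.2, -0.6]
opening: 0.698
gripper_force: 0.0
```

```bash
python3 - <<'E'
from h import *
go(.562,-.202,.095,-20.6)
im=imaging.read_camera("wrist");cv2.imwrite(f"pics/f.png",im)
print([(l,np.array(d["at"]).round(4).tolist(),round(d["conf"],2)) for l in("white_mid","yellow_mid","red_mid","socket_white") for d in mark_of(l,"wrist")[:2]])
E
```

```text
t 11.67 at [ 0.5585 -0.1868  0.1981] F [ 0.0164 -0.1565 -0.5892] op 0.698
cm [-1.2916  0.8739 10.3087] rot [-0.0007  0.0009 -0.0017]
[('white_mid', [0.5618, -0.2045, 0.0391], 0.55), ('yellow_mid', [0.5409, -0.2569, 0.0293], 0.89), ('red_mid', [0.5204, -0.3163, 0.0323], 0.93), ('red_mid', [0.5221, -0.3128, 0.0066], 0.46), ('socket_white', [0.5599, -0.1992, 0.009], 0.68)]
```

Emit:
drive_tool(
  commands="-0.6 0.4 0.5 0 0 0 0.7; -1.2 0.8 2 0 0 0 0.7; -1.4 0.9 4 0 0 0 0.7; -1.4 0.9 6 0 0 0 0.7; -1.4 0.9 8 0 0 0 0.7; -1.4 0.9 9.5 0 0 0 0.7; -1.4 0.9 10.2 0 0 0 0.7; -1.4 0.9 10.2 0 0 0 0.7; -1.4 0.9 10.2 0 0 0 0.2; -1.4 0.9 10.2 0 0 0 0.2",
)

```text
clock: 12.75
eef_pos: [0.563, -0.1999, 0.0979]
ee_rot: [0.822, 0.569, 0.001, 0.001]
wrist_force: [-0.1, -0.3, -0.2]
opening: 0.619
gripper_force: 0.0
```

Emit:
drive_tool(
  commands="0 0 0 0 0 0 0.2; 0 0 0 0 0 0 0.2; 0 0 0 0 0 0 0.2; 0 0 0 0 0 0 0.2; 0 0 0 0 0 0 0.2; 0 0 0 0 0 0 0.2; 0 0 0 0 0 0 0.2; 0 0 0 0 0 0 0.2; 0 0 0 0 0 0 0.2; 0 0 0 0 0 0 0.2",
)

```text
clock: 13.58
eef_pos: [0.5625, -0.2, 0.0973]
ee_rot: [0.822, 0.569, 0.0, 0.0]
wrist_force: [-1.6, 0.6, 5.4]
opening: 0.363
gripper_force: 15.0
```

```bash
python3 -c "
from h import *
go(*P[1],.2,-49.7)"
```

```text
t 13.58 at [ 0.5625 -0.2     0.0973] F [-1.6199  0.5865  5.4045] op 0.363
cm [ 35.0807 -16.8117 -10.2806] rot [ 0.0006 -0.0003  0.5074]
```

Emit:
drive_tool(
  commands="0 0 -1.2 0 0 0 0.2; 0 0 -3.5 0 0 0 0.2; 0 0 -6.5 0 0 0 0.2; 0 0 -9 0 0 0 0.2; 1.4 -0.7 -10.3 0 0 0.03 0.2; 4.2 -2 -10.3 0 0 0.08 0.2; 7.4 -3.5 -10.3 0 0 0.14 0.2; 10.6 -5.1 -10.3 0 0 0.2 0.2; 13.9 -6.7 -10.3 0 0 0.26 0.2; 17.2 -8.2 -10.3 0 0 0.32 0.2",
)

```text
clock: 14.42
eef_pos: [0.5455, -0.0085, 0.2004]
ee_rot: [0.903, 0.429, 0.0, 0.0]
wrist_force: [1.7, -0.4, -0.4]
opening: 0.366
gripper_force: 15.0
```

```bash
python3 -c "
from h import *
go(*P[1],.11,-49.7)"
```

```text
t 14.42 at [ 0.5455 -0.0085  0.2004] F [ 1.7427 -0.4277 -0.4287] op 0.366
cm [ 14.147  -13.6879   9.0421] rot [ 0.0003 -0.0002  0.1841]
```

Emit:
drive_tool(
  commands="2.2 -2.1 0 0 0 0.04 0.2; 4.6 -4.4 0 0 0 0.08 0.2; 7.1 -6.9 0 0 0 0.12 0.2; 9.5 -9.2 0 0 0 0.16 0.2; 11.7 -11.3 0 0 0 0.184 0.2; 13.3 -12.9 0.7 0 0 0.184 0.2; 14.1 -13.6 2.5 0 0 0.184 0.2; 14.1 -13.6 4.7 0 0 0.184 0.2; 14.1 -13.6 6.5 0 0 0.184 0.2; 14.1 -13.6 7.5 0 0 0.184 0.2",
)

```text
clock: 15.25
eef_pos: [0.5281, 0.185, 0.1231]
ee_rot: [0.938, 0.346, -0.001, 0.0]
wrist_force: [-1.1, 0.1, -1.5]
opening: 0.36
gripper_force: 15.0
```

```bash
python3 - <<'E'
from h import *
go(*P[1],.0905,-49.7)
im=imaging.read_camera("wrist")
print([(l,np.array(d["at"]).round(4).tolist(),round(d["conf"],2)) for l in("white_mid","kit_tray") for d in mark_of(l,"wrist")[:2]])
E
```

```text
t 15.25 at [0.5281 0.185  0.1231] F [-1.09    0.0713 -1.5151] op 0.36
cm [ 0.2291 -0.1574  3.256 ] rot [-0.0005  0.0024  0.004 ]
[('white_mid', [0.5283, 0.1835, 0.0641], 0.87)]
```

Emit:
drive_tool(
  commands="0.1 -0.1 0.5 0 0 0 0.2; 0.2 -0.2 1 0 0 0 0.2; 0.25 -0.2 1.5 0 0 0 0.2; 0.25 -0.2 1.9 0 0 0 0.2; 0.25 -0.2 2.3 0 0 0 0.2; 0.25 -0.2 2.6 0 0 0 0.2; 0.25 -0.2 2.8 0 0 0 0.2; 0.25 -0.2 2.9 0 0 0 0.2; 0.25 -0.2 3 0 0 0 0.2; 0.25 -0.2 3 0 0 0 0.2",
)

```text
clock: 16.23
eef_pos: [0.5296, 0.1883, 0.0947]
ee_rot: [0.938, 0.346, -0.0, 0.0]
wrist_force: [-0.9, -0.1, -1.1]
opening: 0.366
gripper_force: 15.0
```

Emit:
drive_tool(
  commands="0 0 0 0 0 0 0.2; 0 0 0 0 0 0 0.2; 0 0 0.05 0 0 0 0.2; 0 0 0.05 0 0 0 0.2; 0 0 0.1 0 0 0 0.2; 0 0 0.1 0 0 0 0.2; 0 0 0.1 0 0 0 0.2; 0 0 0.15 0 0 0 0.2; 0 0 0.15 0 0 0 0.2; 0 0 0.15 0 0 0 0.2",
)

```text
clock: 17.07
eef_pos: [0.5296, 0.1883, 0.0932]
ee_rot: [0.938, 0.346, -0.0, -0.0]
wrist_force: [0.8, -0.3, -0.8]
opening: 0.361
gripper_force: 15.0
```

Emit:
drive_tool(
  commands="0 0 0.05 0 0 0 0.2; 0 0 0.1 0 0 0 0.2; 0 0 0.15 0 0 0 0.2; 0 0 0.2 0 0 0 0.2; 0 0 0.2 0 0 0 0.2; 0 0 0.25 0 0 0 0.2; 0 0 0.25 0 0 0 0.2; 0 0 0.25 0 0 0 0.2; 0 0 0.25 0 0 0 0.2; 0 0 0.25 0 0 0 0.2",
)

```text
clock: 17.9
eef_pos: [0.5296, 0.1883, 0.0908]
ee_rot: [0.938, 0.346, 0.0, -0.0]
wrist_force: [-0.4, -0.0, -0.3]
opening: 0.361
gripper_force: 15.0
```

Emit:
drive_tool(
  commands="0 0 0.05 0 0 0 0.2; 0 0 0.05 0 0 0 0.2; 0 0 0.05 0 0 0 0.2; 0 0 0.05 0 0 0 0.2; 0 0 0.1 0 0 0 0.2; 0 0 0.1 0 0 0 0.2; 0 0 0.1 0 0 0 0.2; 0 0 0.1 0 0 0 0.2; 0 0 0.1 0 0 0 0.2; 0 0 0.1 0 0 0 0.2",
)

```text
clock: 18.73
eef_pos: [0.5297, 0.1883, 0.0903]
ee_rot: [0.938, 0.346, 0.0, -0.0]
wrist_force: [-1.2, -1.0, 4.6]
opening: 0.364
gripper_force: 15.0
```

Contact. I'll release, rise, and check.

Emit:
drive_tool(
  commands="0 0 -0.05 0 0 0 0.5; 0 0 -0.05 0 0 0 0.6; 0 0 -0.05 0 0 0 0.7; 0 0 -0.05 0 0 0 0.7; 0 0 -0.05 0 0 0 0.7; 0 0 -0.05 0 0 0 0.7; 0 0 -1 0 0 0 0.7; 0 0 -3 0 0 0 0.7; 0 0 -6 0 0 0 0.7; 0 0 -9 0 0 0 0.7",
)

```text
clock: 19.57
eef_pos: [0.5292, 0.1881, 0.181]
ee_rot: [0.938, 0.346, -0.001, 0.0]
wrist_force: [0.7, 0.1, 1.0]
opening: 0.698
gripper_force: 0.0
```

```bash
python3 - <<'E'
from h import *
go(.5415,-.258,.2,-20.6)
for c in("scene","wrist"):
  im=imaging.read_camera(c);cv2.imwrite(f"pics/g_{c}.png",im)
  print(c,[(l,np.array(d["at"]).round(4).tolist(),round(d["conf"],2)) for l in("blue_mid","white_mid","yellow_mid") for d in mark_of(l,c)[:2]])
E
```

```text
t 19.57 at [0.5292 0.1881 0.181 ] F [0.6946 0.1189 1.0358] op 0.698
cm [-28.0369  34.7226  -1.8825] rot [-0.0007  0.001  -0.5044]
scene [('blue_mid', [0.4819, 0.1548, 0.0315], 0.75), ('white_mid', [0.5291, 0.1824, 0.0346], 0.8), ('yellow_mid', [0.5434, -0.2585, 0.0361], 0.7), ('yellow_mid', [0.5295, 0.1847, 0.0338], 0.56)]
wrist [('blue_mid', [0.4808, 0.1485, 0.0297], 0.61), ('white_mid', [0.5308, 0.1873, 0.0319], 0.91)]
```

Emit:
drive_tool(
  commands="-1.4 1.7 -0.7 0 0 0 0.7; -3.8 4.7 -1.4 0 0 -0.05 0.7; -6.2 7.7 -2 0 0 -0.12 0.7; -8.6 10.7 -2 0 0 -0.2 0.7; -11 13.7 -2 0 0 -0.28 0.7; -13.4 16.6 -2 0 0 -0.36 0.7; -15.8 19.6 -2 0 0 -0.43 0.7; -18.2 22.6 -2 0 0 -0.5 0.7; -20.6 25.6 -2 0 0 -0.5 0.7; -23 28.5 -2 0 0 -0.5 0.7",
)

```text
clock: 20.8
eef_pos: [0.5392, -0.1798, 0.199]
ee_rot: [0.823, 0.568, -0.0, -0.0]
wrist_force: [1.8, -0.5, 1.0]
opening: 0.699
gripper_force: 0.0
```

```bash
python3 - <<'E'
from h import *
go(.5423,-.2573,.095,-20.6)
imaging.read_camera("wrist")
print([(l,np.array(d["at"]).round(4).tolist(),round(d["conf"],2)) for l in("yellow_mid",) for d in mark_of(l,"wrist")[:2]])
E
```

```text
t 20.8 at [ 0.5392 -0.1798  0.199 ] F [ 1.7721 -0.4702  0.9657] op 0.699
cm [-7.1305  3.0612 10.3978] rot [-0.0012  0.0003 -0.0041]
[('yellow_mid', [0.5471, -0.2573, 0.032], 0.85)]
```

```bash
python3 - <<'E'
from h import *
im=imaging.read_camera("wrist")
cv2.imwrite("pics/h.png",cv2.resize(im[180:420,200:440],(600,600)))
E
```

```text
(no output)
```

View pics/h.png

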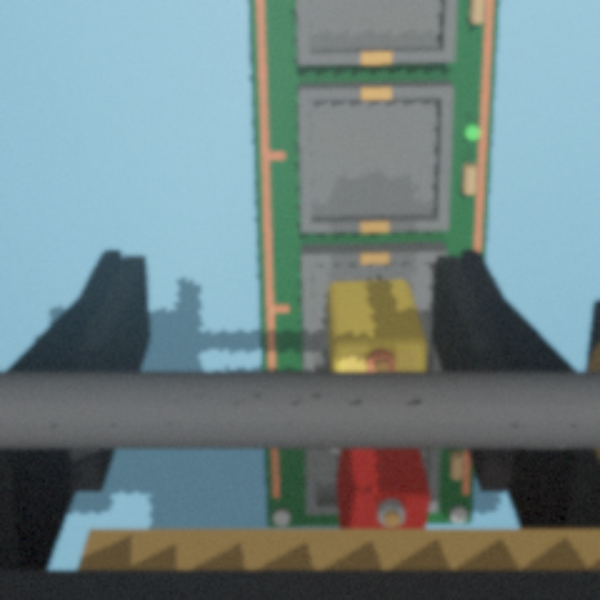

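Yellow and red stand square in their sockets, with yellow at crop (378,330) and red at (385,490). Descending on yellow.

Emit:
drive_tool(
  commands="-2 0.9 0 0 0 0 0.7; -4.5 2 0 0 0 0 0.7; -6.4 2.8 0.6 0 0 0 0.7; -7.1 3.1 2.2 0 0 0 0.7; -7.1 3.1 4.4 0 0 0 0.7; -7.1 3.1 6.6 0 0 0 0.7; -7.1 3.1 8.6 0 0 0 0.7; -7.1 3.1 9.8 0 0 0 0.7; -7.1 3.1 10.3 0 0 0 0.7; -7.1 3.1 10.3 0 0 0 0.7",
)

```text
clock: 21.78
eef_pos: [0.5432, -0.2542, 0.0956]
ee_rot: [0.823, 0.568, -0.001, -0.001]
wrist_force: [-0.3, -1.5, 0.6]
opening: 0.7
gripper_force: 0.0
```

Emit:
drive_tool(
  commands="0 0 0 0 0 0 0.2; 0 0 0 0 0 0 0.2; 0 0 0 0 0 0 0.2; 0 0 0 0 0 0 0.2; 0 0 0 0 0 0 0.2; 0 0 0 0 0 0 0.2; 0 0 0 0 0 0 0.2; 0 0 0 0 0 0 0.2; 0 0 0 0 0 0 0.2; 0 0 0 0 0 0 0.2",
)

```text
clock: 22.62
eef_pos: [0.5436, -0.2553, 0.0971]
ee_rot: [0.823, 0.567, 0.0, 0.0]
wrist_force: [-1.3, 1.0, 6.0]
opening: 0.344
gripper_force: 15.0
```

```bash
python3 -c "
from h import *
go(*P[2],.2,-49.7)"
```

```text
t 22.62 at [ 0.5436 -0.2553  0.0971] F [-1.3257  1.0289  6.0286] op 0.344
cm [ 46.1189 -14.2654 -10.2866] rot [ 0.0004 -0.0002  0.5034]
```

Emit:
drive_tool(
  commands="0 0 -1.2 0 0 0 0.2; 0 0 -3.5 0 0 0 0.2; 0 0 -6.5 0 0 0 0.2; 0 0 -9 0 0 0 0.2; 1.7 -0.5 -10.3 0 0 0.03 0.2; 4.8 -1.5 -10.3 0 0 0.08 0.2; 8.3 -2.6 -10.3 0 0 0.14 0.2; 11.9 -3.7 -10.3 0 0 0.2 0.2; 15.5 -4.8 -10.3 0 0 0.26 0.2; 19.1 -5.9 -10.3 0 0 0.32 0.2",
)

```text
clock: 23.45
eef_pos: [0.5562, -0.0541, 0.2005]
ee_rot: [0.904, 0.428, 0.0, 0.0]
wrist_force: [0.9, 0.3, -0.0]
opening: 0.345
gripper_force: 15.0
```

```bash
python3 -c "
from h import *
go(*P[2],.11,-49.7)"
```

```text
t 23.45 at [ 0.5562 -0.0541  0.2005] F [ 0.9012  0.3013 -0.04  ] op 0.345
cm [ 22.8471 -16.3927   9.0536] rot [ 0.0006 -0.0005  0.1801]
```

Emit:
drive_tool(
  commands="2.9 -2.1 0 0 0 0.03 0.2; 5.8 -4.2 0 0 0 0.06 0.2; 8.7 -6.3 0 0 0 0.09 0.2; 11.6 -8.4 0 0 0 0.12 0.2; 14.5 -10.5 0 0 0 0.15 0.2; 17.4 -12.6 0 0 0 0.18 0.2; 20 -14.5 0 0 0 0.18 0.2; 22 -15.8 0.3 0 0 0.18 0.2; 22.8 -16.4 1.8 0 0 0.18 0.2; 22.8 -16.4 4 0 0 0.18 0.2",
)

```text
clock: 24.28
eef_pos: [0.5737, 0.2291, 0.1617]
ee_rot: [0.937, 0.348, 0.002, -0.001]
wrist_force: [0.7, -0.3, -0.1]
opening: 0.345
gripper_force: 15.0
```

```bash
python3 - <<'E'
from h import *
go(*P[2],.0905,-49.7)
im=imaging.read_camera("wrist")
print([(l,np.array(d["at"]).round(4).tolist(),round(d["conf"],2)) for l in("yellow_mid","kit_tray") for d in mark_of(l,"wrist")[:2]])
E
```

```text
t 24.28 at [0.5737 0.2291 0.1617] F [ 0.7403 -0.3376 -0.1467] op 0.345
cm [-0.1447  0.2516  7.1204] rot [-0.0002 -0.0049  0.008 ]
[('yellow_mid', [0.5705, 0.2262, 0.0945], 0.74)]
```

Emit:
drive_tool(
  commands="0 0.1 1 0 0 0 0.2; 0 0.1 2.3 0 0 0 0.2; 0 0.1 3.6 0 0 0 0.2; 0 0.1 4.8 0 0 0 0.2; 0 0.1 5.7 0 0 0 0.2; 0 0.1 6.2 0 0 0 0.2; 0 0.1 6.5 0 0 0 0.2; 0 0.1 6.6 0 0 0 0.2; 0 0.1 6.7 0 0 0 0.2; 0 0.1 6.7 0 0 0 0.2",
)

```text
clock: 25.27
eef_pos: [0.5742, 0.224, 0.0931]
ee_rot: [0.938, 0.346, 0.0, -0.0]
wrist_force: [0.3, -0.5, 0.2]
opening: 0.339
gripper_force: 15.0
```

Emit:
drive_tool(
  commands="0 0 0 0 0 0 0.2; 0 0 0 0 0 0 0.2; 0 0 0.05 0 0 0 0.2; 0 0 0.05 0 0 0 0.2; 0 0 0.1 0 0 0 0.2; 0 0 0.1 0 0 0 0.2; 0 0 0.1 0 0 0 0.2; 0 0 0.1 0 0 0 0.2; 0 0 0.1 0 0 0 0.2; 0 0 0.1 0 0 0 0.2",
)

```text
clock: 26.1
eef_pos: [0.574, 0.2239, 0.0918]
ee_rot: [0.938, 0.346, 0.0, 0.0]
wrist_force: [0.7, -0.1, -0.3]
opening: 0.341
gripper_force: 15.0
```

Emit:
drive_tool(
  commands="0.1 0 0 0 0 0 0.2; 0.2 -0.1 0 0 0 0 0.2; 0.3 -0.1 0.05 0 0 0 0.2; 0.3 -0.1 0.1 0 0 0 0.2; 0.3 -0.1 0.1 0 0 0 0.2; 0.3 -0.1 0.15 0 0 0 0.2; 0.3 -0.1 0.15 0 0 0 0.2; 0.3 -0.1 0.15 0 0 0 0.2; 0.3 -0.1 0.15 0 0 0 0.2; 0.3 -0.1 0.15 0 0 0 0.2",
)

```text
clock: 26.93
eef_pos: [0.5756, 0.2265, 0.0903]
ee_rot: [0.938, 0.346, 0.0, 0.0]
wrist_force: [-0.3, -0.3, 0.2]
opening: 0.339
gripper_force: 15.0
```

Emit:
drive_tool(
  commands="0 0 0.05 0 0 0 0.2; 0 0 0.05 0 0 0 0.2; 0 0 0.05 0 0 0 0.2; 0 0 0.05 0 0 0 0.2; 0 0 0.1 0 0 0 0.2; 0 0 0.1 0 0 0 0.2; 0 0 0.1 0 0 0 0.2; 0 0 0.1 0 0 0 0.2; 0 0 0.1 0 0 0 0.2; 0 0 0.1 0 0 0 0.2",
)

```text
clock: 27.77
eef_pos: [0.5757, 0.2266, 0.0901]
ee_rot: [0.938, 0.346, 0.0, -0.0]
wrist_force: [-4.8, -1.3, 9.8]
opening: 0.345
gripper_force: 15.0
```

Emit:
drive_tool(
  commands="0 0 -0.08 0 0 0 0.5; 0 0 -0.08 0 0 0 0.6; 0 0 -0.08 0 0 0 0.7; 0 0 -0.08 0 0 0 0.7; 0 0 -0.08 0 0 0 0.7; 0 0 -0.08 0 0 0 0.7; 0 0 -1 0 0 0 0.7; 0 0 -3 0 0 0 0.7; 0 0 -6 0 0 0 0.7; 0 0 -9 0 0 0 0.7",
)

```text
clock: 28.6
eef_pos: [0.5751, 0.2264, 0.1804]
ee_rot: [0.938, 0.346, -0.001, 0.0]
wrist_force: [0.6, 0.1, 0.8]
opening: 0.697
gripper_force: 0.0
```

```bash
python3 - <<'E'
from h import *
go(.5215,-.3145,.2,-20.6)
for c in("scene","wrist"):
  im=imaging.read_camera(c);cv2.imwrite(f"pics/i_{c}.png",im)
  print(c,[(l,np.array(d["at"]).round(4).tolist(),round(d["conf"],2)) for l in("blue_mid","white_mid","yellow_mid","red_mid") for d in mark_of(l,c)[:1]])
E
```

```text
t 28.6 at [0.5751 0.2264 0.1804] F [0.5861 0.0511 0.8008] op 0.697
cm [-39.2088  37.6441  -1.9259] rot [-0.0006  0.0011 -0.5044]
scene [('blue_mid', [0.4821, 0.1514, 0.0318], 0.94), ('white_mid', [0.5277, 0.1869, 0.0323], 0.72), ('yellow_mid', [0.574, 0.2242, 0.0311], 0.86), ('red_mid', [0.5224, -0.3106, 0.0312], 0.75)]
wrist [('blue_mid', [0.4803, 0.149, 0.0309], 0.85), ('white_mid', [0.5262, 0.1872, 0.0298], 0.67), ('yellow_mid', [0.5736, 0.2245, 0.0229], 0.75)]
```

View pics/i_wrist.png

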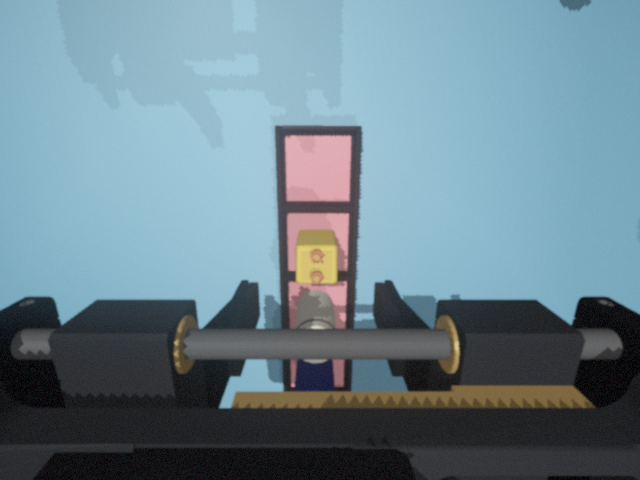

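Blue, white and yellow stand in the first three pockets, with yellow at (317,258). Red is last.

Emit:
drive_tool(
  commands="-1.4 1.3 -0.7 0 0 0 0.7; -4 3.8 -1.4 0 0 -0.05 0.7; -6.7 6.4 -2 0 0 -0.12 0.7; -9.4 9 -2 0 0 -0.2 0.7; -12.1 11.6 -2 0 0 -0.28 0.7; -14.8 14.2 -2 0 0 -0.36 0.7; -17.5 16.8 -2 0 0 -0.43 0.7; -20.2 19.4 -2 0 0 -0.5 0.7; -22.9 22 -2 0 0 -0.5 0.7; -25.6 24.6 -2 0 0 -0.5 0.7",
)

```text
clock: 29.93
eef_pos: [0.54, -0.1285, 0.199]
ee_rot: [0.823, 0.568, -0.0, -0.0]
wrist_force: [1.2, -0.9, -0.1]
opening: 0.701
gripper_force: 0.0
```

```bash
python3 -c "
from h import *
go(.522,-.314,.2,-20.6)"
```

```text
t 29.93 at [ 0.54   -0.1285  0.199 ] F [ 1.1774 -0.9136 -0.1223] op 0.701
cm [-17.9748   4.9103  -0.1023] rot [-0.0004  0.     -0.004 ]
```

Emit:
drive_tool(
  commands="-2.5 0.9 0 0 0 0 0.7; -5.5 2 0 0 0 0 0.7; -8.5 3.1 0 0 0 0 0.7; -11 4.1 0 0 0 0 0.7; -12.5 4.7 0.5 0 0 0 0.7; -13 4.9 1.5 0 0 0 0.7; -13 4.9 2 0 0 0 0.7; -13 4.9 2 0 0 0 0.7; -13 4.9 2 0 0 0 0.7; -13 4.9 2 0 0 0 0.7",
)

```text
clock: 30.77
eef_pos: [0.5407, -0.264, 0.1794]
ee_rot: [0.823, 0.568, 0.0, -0.0]
wrist_force: [0.1, -0.2, -0.3]
opening: 0.702
gripper_force: 0.0
```

```bash
python3 - <<'E'
from h import *
im=imaging.read_camera("wrist")
d=[(l,np.array(d["at"]).round(4).tolist(),round(d["conf"],2)) for l in("red_mid","socket_red") for d in mark_of(l,"wrist")[:2]]
print(d);go(.522,-.314,.095,-20.6)
cv2.imwrite("pics/j.png",cv2.resize(im[180:420,200:440],(600,600)))
E
```

```text
[('red_mid', [0.5227, -0.3154, 0.0326], 0.86), ('red_mid', [0.5395, -0.2574, 0.0056], 0.66), ('socket_red', [0.5208, -0.3119, 0.0081], 0.68)]
t 30.92 at [ 0.5406 -0.2649  0.1797] F [-0.7027 -0.1754 -0.9009] op 0.701
cm [-5.2565 -0.0024  8.4711] rot [ 0.0008 -0.0003 -0.0033]
```

View pics/j.png

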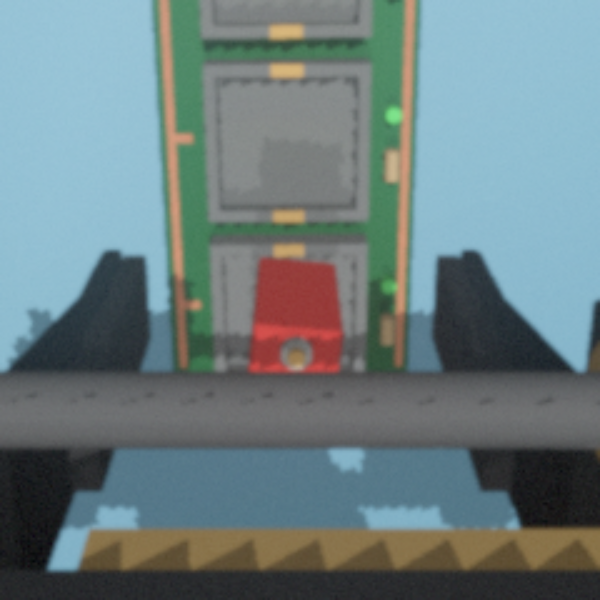

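Red is centred in its socket and turned about 0.1 rad clockwise; its near top edge runs from (255,323) to (342,333). I'll turn the tool to match.

Emit:
drive_tool(
  commands="-1.5 0 0 0 0 0.05 0.7; -3.5 0 0 0 0 0.1 0.7; -5 0 0.8 0 0 0.1 0.7; -5.2 0 2.5 0 0 0.1 0.7; -5.2 0 4.5 0 0 0.1 0.7; -5.2 0 6.5 0 0 0.1 0.7; -5.2 0 7.7 0 0 0.1 0.7; -5.2 0 8.3 0 0 0.1 0.7; -5.2 0 8.3 0 0 0.1 0.7; -5.2 0 8.3 0 0 0.1 0.7",
)

```text
clock: 31.75
eef_pos: [0.5217, -0.315, 0.0969]
ee_rot: [0.851, 0.525, 0.0, 0.0]
wrist_force: [0.6, 0.4, 0.4]
opening: 0.703
gripper_force: 0.0
```

Emit:
drive_tool(
  commands="0 0 0 0 0 0 0.2; 0 0 0 0 0 0 0.2; 0 0 0 0 0 0 0.2; 0 0 0 0 0 0 0.2; 0 0 0 0 0 0 0.2; 0 0 0 0 0 0 0.2; 0 0 0 0 0 0 0.2; 0 0 0 0 0 0 0.2; 0 0 0 0 0 0 0.2; 0 0 0 0 0 0 0.2",
)

```text
clock: 32.58
eef_pos: [0.5218, -0.3142, 0.0964]
ee_rot: [0.851, 0.526, 0.0, 0.0]
wrist_force: [-0.3, 0.7, 2.1]
opening: 0.3
gripper_force: 15.0
```

```bash
python3 -c "
from h import *
go(*P[3],.2,-49.7)"
```

```text
t 32.58 at [ 0.5218 -0.3142  0.0964] F [-0.2865  0.6958  2.0795] op 0.3
cm [ 56.252  -17.1393 -10.3591] rot [ 0.0001 -0.0002  0.4034]
```

Emit:
drive_tool(
  commands="0 0 -1.2 0 0 0 0.2; 0 0 -3.5 0 0 0 0.2; 0 0 -6.5 0 0 0 0.2; 0 0 -9 0 0 0 0.2; 1.7 -0.5 -10.3 0 0 0.03 0.2; 5 -1.5 -10.3 0 0 0.06 0.2; 8.6 -2.6 -10.3 0 0 0.1 0.2; 12.2 -3.7 -10.3 0 0 0.14 0.2; 15.9 -4.8 -10.3 0 0 0.18 0.2; 19.6 -6 -10.3 0 0 0.22 0.2",
)

```text
clock: 33.42
eef_pos: [0.5558, -0.1106, 0.2003]
ee_rot: [0.904, 0.428, 0.0, 0.0]
wrist_force: [0.5, -0.3, -0.9]
opening: 0.298
gripper_force: 15.0
```

```bash
python3 -c "
from h import *
go(*P[3],.11,-49.7)"
```

```text
t 33.42 at [ 0.5558 -0.1106  0.2003] F [ 0.4701 -0.3337 -0.8765] op 0.298
cm [ 33.1691 -18.8619   9.0235] rot [ 0.0008 -0.0005  0.181 ]
```

Emit:
drive_tool(
  commands="3.2 -1.8 0 0 0 0.03 0.2; 6.4 -3.6 0 0 0 0.06 0.2; 9.6 -5.5 0 0 0 0.09 0.2; 12.8 -7.3 0 0 0 0.12 0.2; 16 -9.1 0 0 0 0.15 0.2; 19.2 -10.9 0 0 0 0.18 0.2; 22.4 -12.7 0 0 0 0.18 0.2; 25.6 -14.6 0 0 0 0.18 0.2; 28.6 -16.3 0 0 0 0.18 0.2; 31 -17.6 0 0 0 0.18 0.2",
)

```text
clock: 34.25
eef_pos: [0.6148, 0.2428, 0.2001]
ee_rot: [0.938, 0.347, 0.0, -0.0]
wrist_force: [-0.3, -0.5, -0.1]
opening: 0.3
gripper_force: 15.0
```

```bash
python3 - <<'E'
from h import *
imaging.read_camera("wrist")
print([(l,np.array(d["at"]).round(4).tolist(),round(d["conf"],2)) for l in("red_mid",) for d in mark_of(l,"wrist")[:2]])
go(*P[3],.092,-49.7)
E
```

```text
[('red_mid', [0.6133, 0.2415, 0.1353], 0.6)]
t 34.35 at [0.6141 0.2458 0.1996] F [ 0.413   0.3186 -0.081 ] op 0.299
cm [ 1.7323 -1.0593 10.765 ] rot [-0.0025 -0.0016  0.0105]
```

Emit:
drive_tool(
  commands="0.8 -0.5 0.8 0 0 0.01 0.2; 1.5 -0.9 2.4 0 0 0.01 0.2; 1.7 -1 4.4 0 0 0.01 0.2; 1.7 -1 6.4 0 0 0.01 0.2; 1.7 -1 8.2 0 0 0.01 0.2; 1.7 -1 9.3 0 0 0.01 0.2; 1.7 -1 9.9 0 0 0.01 0.2; 1.7 -1 10.2 0 0 0.01 0.2; 1.7 -1 10.4 0 0 0.01 0.2; 1.7 -1 10.5 0 0 0.01 0.2",
)

```text
clock: 35.18
eef_pos: [0.6221, 0.2581, 0.0949]
ee_rot: [0.94, 0.341, 0.001, -0.0]
wrist_force: [0.1, -0.5, -0.8]
opening: 0.298
gripper_force: 15.0
```

Emit:
drive_tool(
  commands="0 0 0 0 0 0 0.2; 0 0 0 0 0 0 0.2; 0 0 0.05 0 0 0 0.2; 0 0 0.05 0 0 0 0.2; 0 0 0.1 0 0 0 0.2; 0 0 0.1 0 0 0 0.2; 0 0 0.1 0 0 0 0.2; 0 0 0.1 0 0 0 0.2; 0 0 0.1 0 0 0 0.2; 0 0 0.1 0 0 0 0.2",
)

```text
clock: 36.02
eef_pos: [0.6217, 0.258, 0.0933]
ee_rot: [0.94, 0.341, 0.0, 0.0]
wrist_force: [-0.0, 0.6, -0.6]
opening: 0.295
gripper_force: 15.0
```

Emit:
drive_tool(
  commands="0.1 -0.1 0 0 0 0 0.2; 0.2 -0.3 0 0 0 0 0.2; 0.35 -0.5 0 0 0 0 0.2; 0.35 -0.65 0 0 0 0 0.2; 0.35 -0.65 0.1 0 0 0 0.2; 0.35 -0.65 0.1 0 0 0 0.2; 0.35 -0.65 0.2 0 0 0 0.2; 0.35 -0.65 0.2 0 0 0 0.2; 0.35 -0.65 0.25 0 0 0 0.2; 0.35 -0.65 0.25 0 0 0 0.2",
)

```text
clock: 36.85
eef_pos: [0.6202, 0.2651, 0.0906]
ee_rot: [0.94, 0.341, -0.0, 0.0]
wrist_force: [0.4, -0.6, -0.8]
opening: 0.298
gripper_force: 15.0
```

Emit:
drive_tool(
  commands="0 0 0.05 0 0 0 0.2; 0 0 0.05 0 0 0 0.2; 0 0 0.1 0 0 0 0.2; 0 0 0.1 0 0 0 0.2; 0 0 0.15 0 0 0 0.2; 0 0 0.15 0 0 0 0.2; 0 0 0.15 0 0 0 0.2; 0 0 0.15 0 0 0 0.2; 0 0 0.15 0 0 0 0.2; 0 0 0.15 0 0 0 0.2",
)

```text
clock: 37.68
eef_pos: [0.6203, 0.2652, 0.0894]
ee_rot: [0.94, 0.341, 0.0, -0.0]
wrist_force: [-0.5, 0.1, 1.2]
opening: 0.299
gripper_force: 15.0
```

Emit:
drive_tool(
  commands="0 0 0.05 0 0 0 0.2; 0 0 0.05 0 0 0 0.2; 0 0 0.05 0 0 0 0.2; 0 0 0.05 0 0 0 0.2; 0 0 0.05 0 0 0 0.2; 0 0 0.05 0 0 0 0.2; 0 0 0.05 0 0 0 0.2; 0 0 0.05 0 0 0 0.2; 0 0 0.05 0 0 0 0.2; 0 0 0.05 0 0 0 0.2",
)

```text
clock: 38.52
eef_pos: [0.6202, 0.2653, 0.0894]
ee_rot: [0.94, 0.341, 0.0, -0.0]
wrist_force: [-2.0, -0.8, 6.4]
opening: 0.303
gripper_force: 15.0
```

Emit:
drive_tool(
  commands="0 0 -0.05 0 0 0 0.4; 0 0 -0.05 0 0 0 0.5; 0 0 -0.05 0 0 0 0.6; 0 0 -0.05 0 0 0 0.7; 0 0 -0.05 0 0 0 0.7; 0 0 -0.05 0 0 0 0.7; 0 0 -0.05 0 0 0 0.7; 0 0 -1.5 0 0 0 0.7; 0 0 -4 0 0 0 0.7; 0 0 -7 0 0 0 0.7",
)

```text
clock: 39.35
eef_pos: [0.6193, 0.2648, 0.1589]
ee_rot: [0.94, 0.341, -0.001, 0.0]
wrist_force: [0.2, 0.9, -0.1]
opening: 0.698
gripper_force: 0.0
```

Emit:
drive_tool(
  commands="0 0 -3 0 0 0 0.7; 0 0 -6 0 0 0 0.7; 0 0 -8 0 0 0 0.7; 0 4 -8 0 0 0 0.7; 0 8 -8 0 0 0 0.7; 0 12 -8 0 0 0 0.7; 0 15 -8 0 0 0 0.7; 0 15 -8 0 0 0 0.7; 0 15 -8 0 0 0 0.7; 0 15 -8 0 0 0 0.7",
)

```text
clock: 40.18
eef_pos: [0.7162, 0.1508, 0.2395]
ee_rot: [0.94, 0.342, 0.0, -0.0]
wrist_force: [0.1, 0.7, 0.3]
opening: 0.698
gripper_force: 0.0
```

```bash
python3 - <<'E'
from h import *
a=imaging.read_camera("side");b=imaging.read_camera("scene")
cv2.imwrite("pics/k.png",np.hstack([cv2.resize(a[270:430,110:350],(400,267)),cv2.resize(b[150:270,300:480],(400,267))]))
for c in("scene","side"):
  print(c,[(l,np.array(d["at"]).round(4).tolist(),round(d["conf"],2)) for l in("blue_mid","white_mid","yellow_mid","red_mid") for d in mark_of(l,c)[:1]])
E
```

```text
scene [('blue_mid', [0.483, 0.1494, 0.0283], 0.92), ('white_mid', [0.5286, 0.1842, 0.0331], 0.69), ('yellow_mid', [0.5773, 0.2232, 0.0287], 0.82), ('red_mid', [0.62, 0.2674, 0.0271], 0.8)]
side [('blue_mid', [0.4831, 0.1504, 0.0299], 0.66), ('white_mid', [0.53, 0.1895, 0.0342], 0.57), ('yellow_mid', [0.5693, 0.2246, 0.0261], 0.62), ('red_mid', [0.6228, 0.2657, 0.0284], 0.79)]
```

View pics/k.png

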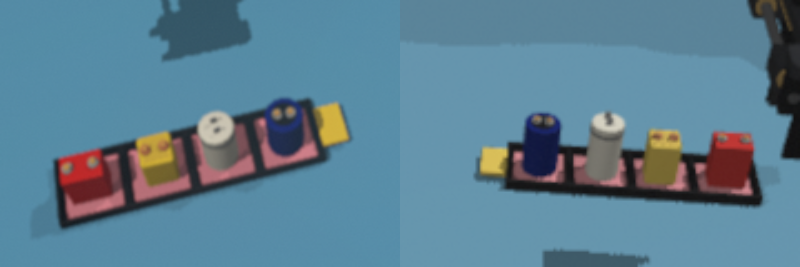

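All four stand upright in their pockets: blue at the tab, then white, yellow and red. The gripper is clear of them.

```bash
python3 -c "
from cell import order
print(order.hand_in())"
```

```text
the job is handed in; nothing more can be done
None
```

The four capacitors stand upright in the kit tray, in order from the yellow tab: blue, white, yellow, red. I handed the job in at about 40 s; the hand-in returned no verdict.

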